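Lock an air pipe into its fitting with a sprung clip

TASK

Finish this air-line board: push the blue pipe fully home into its fitting, until its metal collar sits against the black nose, then take the orange spring clip by its tab and press it straight down over the pipe, in the gap between the collar and the black saddle next to it, until both arms snap past the pipe and the clip sits fully down and grips it. The seal drags and the pipe stands at a different height on every board, so go by feel and press gently, with no more than about 25 N. Leave the bigger grey clip where it stands and let go of everything at the end.

Things in the scene. Friction and masses are not known exactly. Their poses are not given: they have to be found in the camera images.
- air_board: Fixed plywood board, 120 x 300 x 18 mm, flat on the bench, with a run of blue air pipe on it. Origin at the centre of its underside, z up, y along the pipe towards the fitting. The pipe, 22 mm thick, lies level over the line x = 0; its axis is 53 to 77 mm above the origin, according to the wooden packing under fitting and saddles. That height is not measured: find it by touch or sight.
- gap (a point): Point on the board's top (18 mm up) straight under the middle of the clip's gap, 67.25 mm from the origin to +y. The gap lies between the first black saddle (10 mm thick, 44 mm wide, cheeks 8 mm over the axis) and the pipe's aluminium collar (30 mm thick, 6 mm long). It is 23.5 mm long when the pipe is home; an unseated pipe shortens it by as much as it is out, from the collar's side.
- bare_pipe (a point): Point on the board's top straight under the middle of the bare pipe, 25 mm from the origin to -y: the place to grip it, 140 mm free between the two saddles. Beyond the collar, 85 to 141 mm from the origin to +y, is the fitting: a black nose, 39 mm thick, and an aluminium block 50 mm wide, up to 22 mm over the axis, with a brass hose coupling to -x.
- pipe (a joint): How far the blue pipe is pulled out of the fitting, in m: 0 is fully home with the collar against the nose (a hard stop), at most 0.022. It grows as the pipe moves to the board's -y. The seal drags with about 12 N all the way and the pipe stays where it is left.
- clip: Loose orange C-shaped spring clip for the pipe, 20 mm long along it, about 50 g. Origin at the centre of its bore, y along the bore, z up to its tab, open side with two splayed feet (33 mm over all) down; same either way round. It stands on its feet, origin 17 mm above the bench. Seated, its origin is on the pipe's axis and its crown rests hard on the pipe.
- clip_tab (a point): Middle of the clip's grip tab, 34 mm above its origin. The tab is 12 mm thick along the clip's x, 20 mm along y, and 32 mm tall, from 18 to 50 mm above the origin; at its foot are shoulders 34 mm wide along x, on which fingertips can bear.
- clip_mouth (a point): The clip's mouth, between its feet, 17 mm below its origin. Pressed on the pipe, the clip meets it with its origin about 16 mm above the axis, takes 10 to 20 N, and from 5 mm pulls itself down. Clip and pipe are marked by over 40 N between them; the arms' own squeeze counts (30 N when spread, 10 N when seated), so 25 N at the tab is the most on a seated clip.
- clip_left (a joint): Spread of the clip's sprung arm at its -x side, rad: 0 when free, about 0.19 as it passes the pipe's widest point, 0.01 to 0.06 when the clip is fully seated and grips the pipe.
- clip_right (a joint): The same for the sprung arm at its +x side.
- spare_clip: Loose grey clip for a thicker pipe, 1.4 times as big and 26 mm long, same shape, standing on its feet on the bench; not needed. Origin at the centre of its bore, 23 mm above the bench; its tab reaches 55 mm above the origin.
Things that resemble listed ones, but are neither listed nor needed, are in the scene too. Of the things shaped like the clip, the orange one is meant.

How it is judged (in metres and radians):
On the way:
1. the pipe is pushed fully home (value of joint pipe below 0.002 m), for 0.2 s.
At the end, for the whole second after the job is handed in: The pipe is home to within 3 mm and the orange clip sits on it in the gap beside the collar: centred on the pipe (3 mm), in line with it, both arms closed under it (spread under 0.095 rad) and gripping it (over 3 N), at rest (value of joint pipe below 0.003 m and value of joint each of clip_left, clip_right below 0.095 rad and contact force between clip and air_board above 3 N and x of clip in the frame of air_board between -0.003 and 0.003 m and y of clip in the frame of air_board between 0.0635 and 0.071 m and z of clip in the frame of air_board between 0.05 and 0.08 m and angle between the y axis of clip and the y axis of air_board, either way round below 0.15 rad and linear speed of clip below 0.02 m/s); the robot touches nothing.
It fails at once if the clip is forced against the pipe or board (contact force between clip and air_board above 40 N).
It fails at once if the grey clip is moved (distance of spare_clip from where it was at the start of the episode above 0.02 m).
It also fails if it takes over 72 s, if anything falls off the work surface, if the arm or the gripper's body presses on something with over 40 N, if the wrist force passes 120 N, or if a joint passes its speed limit or range.

ROBOT

A 6-joint arm with a two-finger parallel gripper is mounted at the origin on the work surface; the furniture and walls round the work are solid. World frame = base frame: x ahead of the robot, y to its left, z up, the work surface at z = 0. Lengths are in mm, angles in rad, forces in N, time in s.
With the tool pointing down it reaches from about 275 to 1000 mm from the base axis. Payload 8.4 kg.
Tool frame: the origin (TCP) lies at the very end of the fingers, on their centre line; the grasp point (between the pads) lies 19 mm behind it; z points along the fingers, y is the line along which they close (so a half turn about z gives the same grasp; the last joint's range is limited). The gripper opens to 85 mm and grips with 20 to 120 N. Pads are 22 mm wide; open, the fingers measure 114 mm over their backs; the gripper's body (76 mm by 85 mm) begins 54 mm behind the grasp point. The pads swing forward as they close: fully open they stand 13 mm farther back than shut.
Start: joints at [1.132, 0.353, 1.633, -0, 1.155, -0.002], TCP at [264.4, 566.322, 231.281] pointing down, gripper open.
Joint ranges: [-2.63, 2.63], [-0.92, 2.1], [0.06, 2.66], [-1.3, 4.44], [0, 2.69], [-3.02, 3.02]. Speed limits (rad/s): [2.22, 2.22, 2.79, 3.14, 3.14, 3.14].

INTERFACE

Orientations are given as [roll, pitch, yaw] about the fixed x, y, z axes, in that order (R = Rz(yaw) Ry(pitch) Rx(roll)).
In Python, from rig import sensors, grab_frame, camera_params, order gives the robot as it stands. The module is installed in compiled form; this text tells all that it offers.
- The arm moves only by the tool move_arm, never from a script. Its argument "motion" is a list of rows, each a list of 7 numbers: the turn, a rotation vector about the tool's x, y, z in normalised numbers (1 is pi rad), then the shift along the tool's x, y, z in fractions of the full range, 1 being 500 mm, then the finger opening in m, from 0 to 0.0854. A call has 1 to 8 rows; each row is the pose to reach, as a shift and turn from the pose commanded when the call began, along the tool's axes at that moment; what a row does not reach only later rows make up. A row lasts 1/8 s, in which the tool goes at most 62.5 mm and 10.7 degrees, less where a joint would pass 70% of its speed; a pose out of reach is approached as far as the arm can. A shift or turn number past 1, either way, is cut back to 1. A call with a gripper value outside its range is refused whole. The fingers move at their own pace and stop on an object; "grip_force" is the grip in N (left out, the last holds). Time passes only in rows, so rows that repeat a pose let the fingers close. It gives the time, the measured TCP pose, the force, the opening and the grip force at its end, in the units of the state.
- sensors.sense(): the state, without advancing time (a new reading comes with each control period).
- grab_frame(name): name is "scene" or "top" or "wrist"; returns (picture, depth): 400x640x3 uint8, red, green, blue; 400x640 float32, mm along the optical axis (not along the pixel's ray), 0 where there is no reading.
- camera_params(name): a dict with "camera_matrix" (3x3 intrinsics, pixels), "world_from_camera" (4x4, takes a point from camera to world coordinates). Camera axes: x right, y down, z forward; pixel columns grow to the right and rows downward; lengths in mm; the calibration is good to about 2 mm. A picture is of the moment at which its call begins: read the wrist's pose just before it. camera_params takes no time and is no camera call; for the wrist camera it gives the pose at the moment of the call.
- order.sign_off(): hands the job in; it is judged then, once.
The state is a dict: "clock": time; "qpos": joint angles; "qvel": joint speeds; "joint_efforts": joint torques, N m; "eef_pos": TCP position; "tcp_rot": TCP orientation; "contact_force": force on the tool from outside, world axes, zero at the start; "wrist_torque": the same for the moment, N m; "opening": opening from 0.0 (shut) to 1.0 (fully open); "grasp_force": force on a finger pad.
Only numpy, scipy, OpenCV 4.12 (cv2) and the standard library are available. Lean on these libraries where they do the work, as an engineer would, in place of code of your own. Each camera call takes 0.05 s, during which the arm holds its last target. There are 200 camera calls.

## Working session

There is one attempt and no reset: what is moved stays moved. The work goes in short steps, Python scripts to look and compute and a tool call to move; the robot and the scene stay as the last step left them, time stands still between calls to the robot, and variables do not carry over. Pictures are saved under pics/ and viewed, at most 10 in all, crops included, and the job is handed in when it is done.

Besides the shell and the picture viewer there is one more tool, called by a JSON object that holds its "op" and its "data". move_arm: Moves the arm, as the interface text tells. Its arguments: {"type":"object","properties":{"motion":{"type":"array","items":{"type":"array","items":{"type":"number"}}},"grip_force":{"type":"number"}},"required":["motion"]}

```bash
mkdir -p pics; cat > h.py <<'E'
import numpy as np, cv2
from rig import sensors, grab_frame, camera_params, order
def grab(n,f):
    P=camera_params(n); im,d=grab_frame(n)
    cv2.imwrite(f'pics/{f}.png',im[:,:,::-1]); np.savez(f'pics/{f}.npz',im=im,d=d,K=P['camera_matrix'],T=P['world_from_camera'])
def cloud(f):
    z=np.load(f'pics/{f}.npz'); K,T,d=z['K'],z['T'],z['d']
    v,u=np.mgrid[:400,:640]; c=np.stack([(u-K[0,2])/K[0,0]*d,(v-K[1,2])/K[1,1]*d,d,np.ones_like(d)],-1)
    p=(c@np.array(T).T)[...,:3]; p[d<=0]=np.nan
    return z['im'],p
E
python3 - <<'E'
from h import *
print(sensors.sense())
grab('scene','s0');grab('top','t0')
a=cv2.imread('pics/s0.png');b=cv2.imread('pics/t0.png')
E
```

```text
{'clock': 0.0, 'qpos': array([ 1.13160457e+00,  3.53661297e-01,  1.63416872e+00, -2.19547728e-05,
        1.15520700e+00, -2.38234888e-03]), 'qvel': array([ 0.00081126, -0.00133241, -0.00168049,  0.00105833,  0.0002861 ,
       -0.0020111 ]), 'joint_efforts': array([ 4.09567641e-03, -6.05247903e+01, -3.42072058e+01,  2.86773939e-04,
        9.21922037e-03,  1.85978115e-05]), 'eef_pos': array([264.19023663, 565.86542894, 230.5386778 ]), 'tcp_rot': array([-3.14014824e+00,  1.66320812e-05,  2.70479214e+00]), 'contact_force': array([ 0.41271373,  0.53768616, -0.00906229]), 'wrist_torque': array([ 0.00641492, -0.05665989, -0.01155117]), 'grasp_force': 0.0, 'opening': 1.0003505748182253}
```

View pics/t0.png

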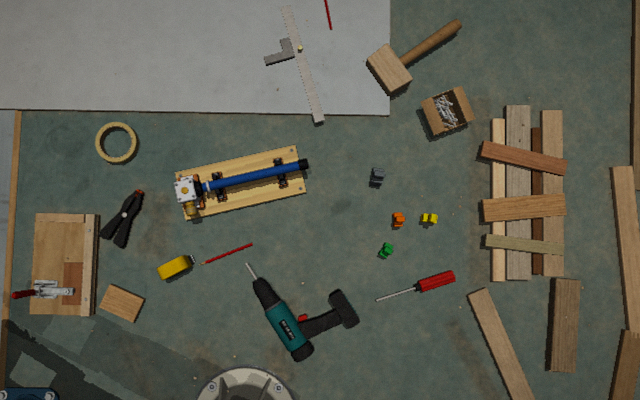

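View pics/s0.png

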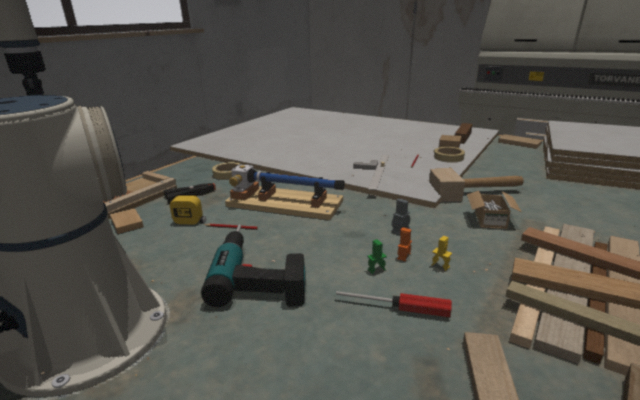

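The top view shows the board (about 175-310, 145-220, fitting at the left end near (190,190)). The orange clip is at (398,219) and the grey one at (377,177). Next I'll measure them from depth.

```bash
python3 - <<'E'
from h import *
im,p=cloud('t0'); hsv=cv2.cvtColor(im,cv2.COLOR_RGB2HSV).astype(int)
z=np.load('pics/t0.npz'); print(z['K'],z['T'])
v,u=np.mgrid[:400,:640]
def rep(n,m):
    q=p[m]; q=q[~np.isnan(q[:,0])]; print(n,m.sum(),q.mean(0).round(1),np.percentile(q,[2,50,98],axis=0).round(1).tolist()); return q
H,S,V=hsv[...,0],hsv[...,1],hsv[...,2]
org=(abs(u-398)<12)&(abs(v-219)<12)&(S>150)&(H<14)
q=rep('orange',org); 
for k in range(208,232): print(k,' '.join('%d/%d'%(H[k,c]*(S[k,c]>120),p[k,c,2]) for c in range(388,410)))
bl=(u>195)&(u<312)&(v>150)&(v<200)&(H>100)&(H<125)&(S>150)
q=rep('pipe',bl)
c=q[:,:2].mean(0); w,V2=np.linalg.eigh(np.cov((q[:,:2]-c).T)); print('dir',V2[:,1],np.degrees(np.arctan2(V2[1,1],V2[0,1])))
bd=(u>165)&(u<318)&(v>138)&(v<228)&(p[...,2]>10)&(p[...,2]<30)
q=rep('board',bd); r=cv2.minAreaRect(q[:,:2].astype(np.float32)); print(r,cv2.boxPoints(r))
g=(abs(u-377)<12)&(abs(v-177)<14)&(p[...,2]>10); rep('grey',g)
al=(u>170)&(u<318)&(v>138)&(v<228)&(p[...,2]>10); q=rep('all',al)
r=cv2.minAreaRect(q[:,:2].astype(np.float32)); print(r)
E
```

```text
[[515.21767941   0.         317.14978856]
 [  0.         515.21767941 199.78394831]
 [  0.           0.           1.        ]] [[ 2.24673216e-02 -9.97265438e-01  7.04050157e-02  4.39746781e+02]
 [-9.99523891e-01 -2.38961589e-02 -1.95183346e-02 -1.36296879e+02]
 [ 2.11473699e-02 -6.99329706e-02 -9.97327513e-01  1.26471940e+03]
 [ 0.00000000e+00  0.00000000e+00  0.00000000e+00  1.00000000e+00]]
orange 128 [ 484.4 -353.5   40.5] [[468.5, -364.8, -1.9], [484.0, -352.3, 35.8], [501.9, -345.7, 68.6]]
208 0/0 0/-1 0/1 0/3 0/0 0/1 0/-1 0/-1 0/0 0/0 0/0 0/0 0/1 0/-1 0/0 0/-1 0/-2 0/-3 0/-3 0/0 0/-3 0/-2
209 0/-3 0/-2 0/2 0/0 0/3 0/0 0/0 0/0 0/1 0/2 0/0 0/0 0/1 0/-3 0/-2 0/-3 0/1 0/-1 0/-3 0/0 0/-2 0/-1
210 0/1 0/1 0/1 0/-2 0/2 0/0 0/-4 0/1 0/-3 0/-3 0/-5 0/4 0/0 0/-2 0/-2 0/-3 0/2 0/1 0/3 0/1 0/-5 0/1
211 0/4 0/-4 0/1 0/-4 0/0 0/0 0/-1 0/-2 0/-5 0/0 0/0 0/1 0/-2 0/0 0/-2 0/-2 0/-2 0/0 0/0 0/-1 0/1 0/-5
212 0/1 0/0 0/1 0/-3 0/4 0/0 0/0 13/31 12/32 11/35 11/32 12/36 12/34 12/37 0/-1 0/0 0/0 0/-2 0/-1 0/-4 0/4 0/2
213 0/2 0/0 0/-1 0/-1 13/7 11/3 12/32 13/32 13/30 13/35 13/31 14/33 14/33 12/37 0/
[... 1014 characters left out ...]
1/37 10/36 12/36 10/33 12/29 12/32 10/40 0/33 0/3 0/-1 0/0 0/-5 0/-1 0/-2 0/1
223 0/0 0/-2 0/0 0/-4 0/0 8/10 10/27 11/37 11/35 12/32 11/34 11/34 11/35 11/33 0/29 0/1 0/1 0/0 0/2 0/-1 0/-3 0/2
224 0/0 0/5 0/0 0/-2 0/-2 10/19 11/24 12/34 12/35 11/36 11/33 11/31 11/37 12/36 10/35 0/0 0/0 0/-3 0/-5 0/2 0/1 0/-2
225 0/2 0/-3 0/0 0/-2 0/-1 8/13 12/19 14/33 13/31 14/32 14/33 14/33 13/34 13/34 12/34 0/-2 0/3 0/2 0/0 0/3 0/-2 0/-5
226 0/-3 0/1 0/-4 0/0 0/0 13/5 12/3 13/28 12/33 12/32 13/-2 12/-1 12/-1 12/-2 14/-1 0/0 0/2 0/-3 0/0 0/1 0/1 0/-2Traceback (most recent call last):
  File "<stdin>", line 10, in <module>
  File "<stdin>", line 10, in <genexpr>
ValueError: cannot convert float NaN to integer
```

```bash
python3 - <<'E'
from h import *
im,p=cloud('t0'); hsv=cv2.cvtColor(im,cv2.COLOR_RGB2HSV).astype(int)
v,u=np.mgrid[:400,:640]
H,S,V=hsv[...,0],hsv[...,1],hsv[...,2]
def rep(n,m):
    q=p[m]; q=q[~np.isnan(q[:,0])]; print(n,m.sum(),np.percentile(q,[2,50,98],axis=0).round(1).tolist()); return q
cl=(abs(u-398)<12)&(abs(v-219)<12)
q=rep('tab',cl&(p[...,2]>55)); print(cv2.minAreaRect(q[:,:2].astype(np.float32)))
q=rep('clip',cl&(p[...,2]>22)); print(cv2.minAreaRect(q[:,:2].astype(np.float32)))
bl=(u>195)&(u<312)&(v>150)&(v<200)&(H>100)&(H<125)&(S>150)
q=rep('pipe',bl)
c=q[:,:2].mean(0); w,V2=np.linalg.eigh(np.cov((q[:,:2]-c).T)); print('c',c,'ang',np.degrees(np.arctan2(V2[1,1],V2[0,1])))
bd=(u>165)&(u<318)&(v>138)&(v<228)&(p[...,2]>10)&(p[...,2]<27)
q=rep('board',bd); 
print(cv2.minAreaRect(q[:,:2].astype(np.float32)))
m=cv2.morphologyEx(bd.astype(np.uint8),cv2.MORPH_OPEN,np.ones((3,3)))>0
print(cv2.minAreaRect(p[m][:,:2].astype(np.float32)))
g=(abs(u-377)<12)&(abs(v-177)<14)&(p[...,2]>10); rep('grey',g)
cv2.imwrite('pics/t1.png',cv2.resize(im[130:235,160:320,::-1],None,fx=5,fy=5,interpolation=cv2.INTER_CUBIC)[:525,:800])
E
```

```text
tab 53 [[479.4, -363.7, 57.2], [484.3, -354.3, 65.2], [491.2, -346.0, 70.3]]
((485.27423095703125, -354.72784423828125), (11.785329818725586, 18.554664611816406), 0.6807059049606323)
clip 138 [[470.0, -364.8, 28.1], [484.3, -353.3, 36.9], [501.9, -345.7, 68.9]]
((485.3364562988281, -355.1395568847656), (33.75695037841797, 20.03470802307129), 3.1434943675994873)
pipe 817 [[542.7, -111.2, 72.2], [574.3, -7.8, 82.4], [604.7, 103.4, 87.4]]
c [574.58501006  -6.88316746] ang 104.5164972221798
board 3944 [[488.5, -118.6, 12.7], [567.7, 7.6, 17.8], [647.9, 158.6, 23.0]]
((567.8316650390625, 26.359298706054688), (120.8161392211914, 300.2764587402344), 14.628613471984863)
((567.9033203125, 26.08477783203125), (120.8161392211914, 299.7090148925781), 14.628613471984863)
grey 206 [[568.6, -316.3, 21.2], [583.7, -301.6, 48.3], [606.3, -289.4, 82.0]]
```

View pics/t1.png

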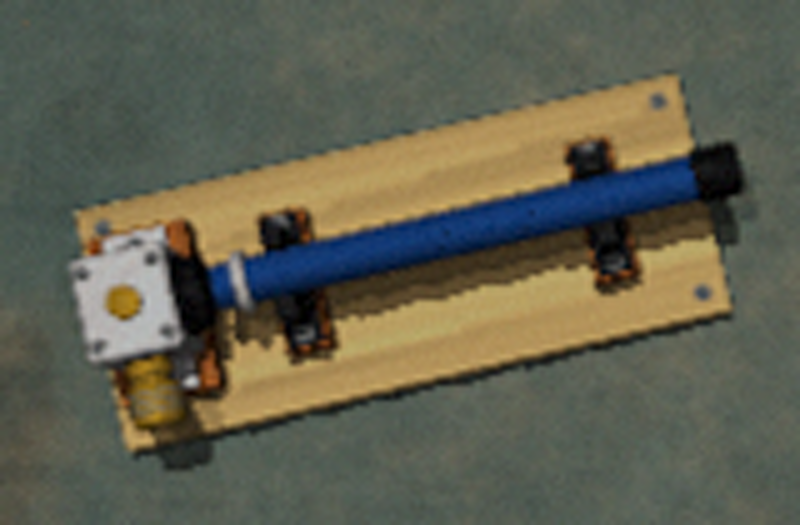

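The crop shows the collar at about (238,282), roughly 13 mm short of the nose edge (about 205,290). The board's +y axis points left in the image, and the brass coupling is on the -x side, as expected. I'll write a move helper and go above the pipe.

```bash
cat >> h.py <<'E'
B0=np.array([567.9,26.2,0]); BY=np.radians(104.6)
def bpt(x,y,z,B=None,a=None):
    B=B0 if B is None else B; a=BY if a is None else a
    ey=np.array([np.cos(a),np.sin(a),0]); ex=np.array([ey[1],-ey[0],0]); return B+x*ex+y*ey+np.array([0,0,z])
def row(target,yaw,cur=None,curyaw=None):
    "tool-frame shift (mm) and turn about tool z from current pose, tool down"
    s=sensors.sense(); cur=s['eef_pos'] if cur is None else np.array(cur); cy=s['tcp_rot'][2] if curyaw is None else curyaw
    d=np.array(target)-cur; c,n=np.cos(cy),np.sin(cy)
    return dict(turn=round(float(-((yaw-cy+np.pi)%(2*np.pi)-np.pi)),4),shift=[round(float(x),2) for x in (c*d[0]+n*d[1],n*d[0]-c*d[1],-d[2])])
def st():
    s=sensors.sense(); print('t',round(s['clock'],2),'pos',s['eef_pos'].round(2),'rot',s['tcp_rot'].round(4),'F',s['contact_force'].round(2),'M',s['wrist_torque'].round(3),'op',round(s['opening']*85.4,1),'gf',round(s['grasp_force'],1))
E
python3 - <<'E'
from h import *
print(bpt(0,-25,230), row(bpt(0,20,230),BY,[264.4,566.322,231.281]))
print(camera_params('wrist')['world_from_camera'])
E
```

```text
[574.20173396   2.00727074 230.        ] {'turn': 0.8791, 'shift': [-490.76, -345.59, 1.28]}
[[ 4.22451416e-01  8.60063010e-01  2.86053178e-01  1.90752152e+02]
 [ 9.06384482e-01 -4.00371888e-01 -1.34794367e-01  6.01381246e+02]
 [-1.40399839e-03  3.16218233e-01 -9.48685437e-01  3.72702506e+02]
 [ 0.00000000e+00  0.00000000e+00  0.00000000e+00  1.00000000e+00]]
```

The rows are not in the units I measure in: shifts go in shares of 500 mm and turns go in shares of pi rad. I convert before sending: -0.491 m / 0.5 = -0.982, -0.3456 m / 0.5 = -0.6912, 0.879 rad / 3.1416 = 0.2798.

{"op": "move_arm", "data": {"motion": [[0,0,0.2798,-0.982,-0.6912,0,0.085],[0,0,0.2798,-0.982,-0.6912,0,0.085],[0,0,0.2798,-0.982,-0.6912,0,0.085],[0,0,0.2798,-0.982,-0.6912,0,0.085],[0,0,0.2798,-0.982,-0.6912,0,0.085],[0,0,0.2798,-0.982,-0.6912,0,0.085],[0,0,0.2798,-0.982,-0.6912,0,0.085],[0,0,0.2798,-0.982,-0.6912,0,0.085]]}}

```text
clock: 1.1
eef_pos: [513.8, 130.6, 231.2]
tcp_rot: [3.142, -0.0, 1.826]
contact_force: [1.4, 0.5, -0.1]
opening: 0.994
grasp_force: 0.0
```

In the tool's units: -0.0946 m / 0.5 = -0.1892, 0.026 m / 0.5 = 0.052.

{"op": "move_arm", "data": {"motion": [[0,0,0,-0.1892,0.052,0,0.085],[0,0,0,-0.1892,0.052,0,0.085],[0,0,0,-0.1892,0.052,0,0.085],[0,0,0,-0.1892,0.052,0,0.085]]}}

```text
clock: 1.6
eef_pos: [561.6, 47.9, 230.9]
tcp_rot: [-3.141, -0.001, 1.825]
contact_force: [-0.8, 0.2, 0.1]
opening: 0.996
grasp_force: 0.0
```

```bash
python3 - <<'E'
from h import *
st(); grab('wrist','w0')
im,p=cloud('w0'); hsv=cv2.cvtColor(im,cv2.COLOR_RGB2HSV).astype(int);H,S,V=hsv[...,0],hsv[...,1],hsv[...,2]
ey=np.array([np.cos(BY),np.sin(BY)]);ex=np.array([ey[1],-ey[0]])
q=p-B0; bx=q[...,0]*ex[0]+q[...,1]*ex[1]; by=q[...,0]*ey[0]+q[...,1]*ey[1]; z=p[...,2]
m=(H>100)&(H<125)&(S>130)&(z>50)
for y in range(-90,81,20):
    k=m&(abs(by-y)<4)
    if k.sum()>20: print(y,k.sum(),'x',np.percentile(bx[k],[2,50,98]).round(1),'z',np.percentile(z[k],[50,95,99]).round(1))
# circle fit
k=m&(by>-80)&(by<30); 
from scipy.optimize import least_squares
f=lambda t: np.hypot(bx[k]-t[0]-t[2]*by[k],z[k]-t[1]-t[3]*by[k])-11
r=least_squares(f,[0,73,0,0],loss='soft_l1'); print('fit x0,z0,slopes',r.x)
b=(z>13)&(z<23); print('board z',np.median(z[b]))
E
```

```text
t 1.6 pos [561.56  47.93 230.9 ] rot [-3.1406e+00 -5.0000e-04  1.8253e+00] F [-0.81  0.2   0.06] M [-0.013 -0.046 -0.025] op 85.0 gf 0.0
-90 117 x [-11.7  -1.6   8. ] z [82.  84.  84.5]
-70 60 x [-10.   -3.7   1.5] z [82.8 84.3 84.7]
10 36 x [-61.8   8.5  62. ] z [260.8 299.1 299.4]
30 224 x [-61.9   2.4  62.9] z [293.1 314.2 316. ]
50 76 x [-1.9  4.7 16.6] z [82.1 84.3 84.6]
70 22 x [-9.6 -0.1  6.5] z [82.8 84.  84.7]
fit x0,z0,slopes [ 1.80863802e+00  2.15545294e+02 -2.06277290e-02  1.82996473e+00]
board z 18.10377778870236
```

View pics/w0.png

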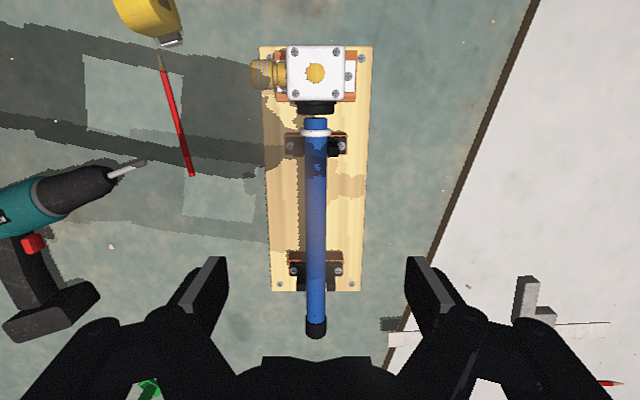

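The wrist view shows the pipe along column ~316, collar at row ~132 and nose face at row ~113, with bare blue pipe between them. I'll fit the board and pipe from this view.

```bash
cat >> h.py <<'E'
def bxy(p,B=None,a=None):
    B=B0 if B is None else B; a=BY if a is None else a
    q=p-B; return q[...,0]*np.sin(a)-q[...,1]*np.cos(a), q[...,0]*np.cos(a)+q[...,1]*np.sin(a), p[...,2]
E
python3 - <<'E'
from h import *
from scipy.optimize import least_squares
im,p=cloud('w0'); hsv=cv2.cvtColor(im,cv2.COLOR_RGB2HSV).astype(int);H,S,V=hsv[...,0],hsv[...,1],hsv[...,2]
v,u=np.mgrid[:400,:640]; bx,by,z=bxy(p)
b=(z>14.5)&(z<22)&(u>250)&(u<380)&(v>35)&(v<300)
r=cv2.minAreaRect(p[b][:,:2].astype(np.float32)); print(r)
k=(u>296)&(u<334)&(v>145)&(v<318)&(H>98)&(H<125)&(S>110)&(z<100)&(z>55)
print(k.sum())
f=lambda t: np.hypot(bx[k]-t[0]-t[2]*by[k],z[k]-t[1])-11
r=least_squares(f,[0,73,0],loss='soft_l1'); print('fit x0,z0,slope',r.x,r.cost)
# profile along pipe: brightness/height near centre
for v0 in range(100,142,1):
    print(v0,by[v0,316].round(1),z[v0,316].round(1),im[v0,316].tolist(), 'w',bx[v0,(z[v0]>74)&(u[v0]>280)&(u[v0]<350)].min().round(1) if ((z[v0]>74)&(u[v0]>280)&(u[v0]<350)).any() else '')
E
```

```text
((566.5919189453125, 28.201614379882812), (120.19081115722656, 298.91455078125), 14.645965576171875)
1619
fit x0,z0,slope [-7.82406446e-01  7.25772242e+01 -1.16774042e-03] 265.8290874986693
100 99.3 91.9 [87, 85, 84] w -22.2
101 98.4 91.8 [32, 33, 36] w -19.7
102 97.6 91.8 [49, 52, 53] w -19.8
103 96.8 92.8 [58, 57, 60] w -19.7
104 96.0 92.4 [34, 31, 30] w -17.8
105 95.0 89.4 [25, 25, 28] w -16.9
106 94.2 89.5 [41, 37, 45] w -16.9
107 93.4 89.5 [41, 37, 45] w -16.9
108 92.5 90.3 [42, 42, 45] w -17.0
109 91.7 90.4 [45, 42, 44] w -17.0
110 90.8 90.3 [46, 46, 46] w -17.0
111 90.0 89.4 [39, 34, 40] w -17.1
112 89.1 89.5 [40, 40, 41] w -17.1
113 88.3 90.0 [27, 25, 28] w -16.1
114 87.4 89.2 [0, 3, 13] w -12.2
115 81.9 17.8 [251, 208, 149] w 
116 80.8 17.5 [255, 255, 195] w 
117 83.4 69.6 [121, 101, 84] w 
118 83.3 80.6 [0, 12, 38] w -10.8
119 82.7 84.0 [57, 105, 182] w -10.8
120 81.9 85.2 [59, 107, 184] w -10.8
121 80.8 83.3 [60, 107, 183] w -10.8
122 80.1 85.3 [55, 104, 177] w -10.8
123 79.3 85.7 [56, 106, 179] w -10.8
124 78.2 83.9 [60, 106, 179] w -10.8
125 77.4 84.8 [59, 103, 177] w -10.8
126 76.4 83.5 [60, 107, 181] w -10.9
127 75.4 82.7 [60, 106, 179] w -10.9
128 74.9 86.6 [55, 107, 187] w -10.9
129 73.7 83.8 [12, 51, 103] w -14.7
130 73.1 86.0 [184, 170, 167] w -14.6
131 72.3 86.6 [228, 220, 219] w -14.5
132 71.5 88.1 [249, 247, 247] w -14.6
133 70.6 87.7 [248, 247, 247] w -14.6
134 69.6 87.1 [248, 245, 245] w -14.6
135 68.7 86.8 [245, 240, 238] w -13.7
136 67.8 86.8 [218, 206, 196] w -11.0
137 66.4 82.8 [87, 113, 178] w -10.9
138 65.6 83.9 [51, 100, 178] w -11.0
139 64.8 84.9 [57, 107, 180] w -11.0
140 63.6 83.1 [64, 111, 182] w -11.0
141 62.8 83.8 [60, 106, 179] w -11.0
```

```bash
sed -i 's/^B0=np.array.*/B0=np.array([566.9,27.7,0]); BY=np.radians(104.64)/' h.py; python3 - <<'E'
from h import *
print(row(bpt(0,-25,110),BY),row(bpt(0,-25,52),BY))
E
```

```text
{'turn': -0.0, 'shift': [-46.36, 0.04, 121.01]} {'turn': -0.0, 'shift': [-46.36, 0.04, 179.01]}
```

In the tool's units: 0.179 m / 0.5 = 0.358, 0.16 m / 0.5 = 0.32.

{"op": "move_arm", "data": {"motion": [[0,0,0,-0.0928,0,0.1,0.085],[0,0,0,-0.0928,0,0.2,0.085],[0,0,0,-0.0928,0,0.27,0.085],[0,0,0,-0.0928,0,0.32,0.085],[0,0,0,-0.0928,0,0.358,0.085],[0,0,0,-0.0928,0,0.358,0.05],[0,0,0,-0.0928,0,0.358,0.03],[0,0,0,-0.0928,0,0.358,0.03]], "grip_force": 50}}

```text
clock: 2.65
eef_pos: [574.7, 2.8, 53.4]
tcp_rot: [3.14, 0.0, 1.826]
contact_force: [0.7, -0.4, -0.3]
opening: 0.375
grasp_force: 0.0
```

```bash
python3 -c "
from h import *
st()"
```

```text
t 2.65 pos [574.68   2.82  53.43] rot [3.1397e+00 5.0000e-04 1.8259e+00] F [ 0.69 -0.38 -0.32] M [ 0.025 -0.006  0.004] op 32.0 gf 0.0
```

{"op": "move_arm", "data": {"motion": [[0,0,0,0,0,0,0.025],[0,0,0,0,0,0,0.0],[0,0,0,0,0,0,0.0],[0,0,0,0,0,0,0.0]], "grip_force": 50}}

```text
clock: 3.15
eef_pos: [572.6, 2.3, 52.9]
tcp_rot: [-3.139, -0.0, 1.826]
contact_force: [-7.1, -2.0, 9.9]
opening: 0.237
grasp_force: 48.6
```

```bash
python3 -c "
from h import *
st(); print(bxy(sensors.sense()['eef_pos']))"
```

```text
t 3.15 pos [572.57   2.34  52.95] rot [-3.1393e+00 -2.0000e-04  1.8258e+00] F [-7.06 -2.04  9.92] M [-0.301  1.143  0.027] op 20.2 gf 48.6
(np.float64(-0.9235633583630296), np.float64(-25.97044719746476), array(52.94898191))
```

In the tool's units: 0.006 m / 0.5 = 0.012, 0.005 m / 0.5 = 0.01.

{"op": "move_arm", "data": {"motion": [[0,0,0,0.002,-0.002,-0.002,0.0],[0,0,0,0.004,-0.004,-0.004,0.0],[0,0,0,0.006,-0.004,-0.004,0.0],[0,0,0,0.008,-0.004,-0.004,0.0],[0,0,0,0.01,-0.004,-0.004,0.0],[0,0,0,0.012,-0.004,-0.004,0.0]]}}

```text
clock: 3.9
eef_pos: [571.4, 6.4, 53.3]
tcp_rot: [3.14, 0.002, 1.826]
contact_force: [8.8, -10.8, -20.0]
opening: 0.241
grasp_force: 50.9
```

```bash
python3 -c "
from h import *
st(); print(bxy(sensors.sense()['eef_pos']))"
```

```text
t 3.9 pos [571.38   6.37  53.28] rot [3.1403e+00 2.4000e-03 1.8262e+00] F [  8.84 -10.76 -19.98] M [-1.579 -1.253 -0.042] op 20.6 gf 50.9
(np.float64(-1.0583590100717242), np.float64(-21.773527769282573), array(53.28368318))
```

In the tool's units: 0.006 m / 0.5 = 0.012, 0.0013 m / 0.5 = 0.0026.

{"op": "move_arm", "data": {"motion": [[0,0,0,0.002,0.0018,0.0026,0.0],[0,0,0,0.004,0.0018,0.0026,0.0],[0,0,0,0.006,0.0018,0.0026,0.0],[0,0,0,0.008,0.0018,0.0026,0.0],[0,0,0,0.01,0.0018,0.0026,0.0],[0,0,0,0.012,0.0018,0.0026,0.0]]}}

```text
clock: 4.65
eef_pos: [570.0, 12.1, 53.1]
tcp_rot: [-3.141, 0.003, 1.826]
contact_force: [1.2, -13.4, -2.3]
opening: 0.239
grasp_force: 52.6
```

```bash
python3 -c "
from h import *
st(); print(bxy(sensors.sense()['eef_pos']))"
```

```text
t 4.65 pos [569.99  12.09  53.1 ] rot [-3.1415e+00  2.5000e-03  1.8263e+00] F [  1.23 -13.43  -2.32] M [-1.929 -0.091 -0.056] op 20.4 gf 52.6
(np.float64(-0.958915527467628), np.float64(-15.887941571952801), array(53.10122325))
```

In the tool's units: 0.003 m / 0.5 = 0.006, 0.0025 m / 0.5 = 0.005.

{"op": "move_arm", "data": {"motion": [[0,0,0,0.002,0,0,0.0],[0,0,0,0.003,0,0,0.0],[0,0,0,0.004,0,0,0.0],[0,0,0,0.005,0,0,0.0],[0,0,0,0.006,0,0,0.0]]}}

```text
clock: 5.28
eef_pos: [569.2, 15.0, 53.1]
tcp_rot: [-3.141, 0.002, 1.826]
contact_force: [0.5, -11.2, -3.2]
opening: 0.235
grasp_force: 52.6
```

In the tool's units: 0.001 m / 0.5 = 0.002, 0.0005 m / 0.5 = 0.001.

{"op": "move_arm", "data": {"motion": [[0,0,0,0.001,0,0,0.0],[0,0,0,0.002,0,0,0.0]]}}

```text
clock: 5.52
eef_pos: [569.0, 15.7, 53.1]
tcp_rot: [-3.142, 0.003, 1.826]
contact_force: [2.0, -16.0, -2.9]
opening: 0.239
grasp_force: 52.5
```

In the tool's units: 0.001 m / 0.5 = 0.002, 0.0005 m / 0.5 = 0.001.

{"op": "move_arm", "data": {"motion": [[0,0,0,0.001,0,0,0.0],[0,0,0,0.002,0,0,0.0],[0,0,0,0.002,0,0,0.0]]}}

```text
clock: 5.9
eef_pos: [569.0, 15.8, 53.1]
tcp_rot: [-3.142, 0.004, 1.827]
contact_force: [2.4, -19.0, -5.4]
opening: 0.238
grasp_force: 52.5
```

```bash
python3 -c "
from h import *
st(); print(bxy(sensors.sense()['eef_pos']))"
```

```text
t 5.9 pos [569.01  15.82  53.08] rot [-3.1416  0.0041  1.8269] F [  2.38 -19.03  -5.39] M [-3.018 -0.202 -0.037] op 20.3 gf 52.5
(np.float64(-0.9615783151827291), np.float64(-12.024525548411434), array(53.07563269))
```

In the tool's units: 0.001 m / 0.5 = 0.002, 0.0005 m / 0.5 = 0.001.

{"op": "move_arm", "data": {"motion": [[0,0,0,0.001,0,0,0.0],[0,0,0,0.002,0,0,0.0],[0,0,0,0.002,0,0,0.0]]}}

```text
clock: 6.28
eef_pos: [569.0, 15.9, 53.1]
tcp_rot: [3.141, 0.005, 1.827]
contact_force: [2.3, -25.3, -5.0]
opening: 0.239
grasp_force: 52.4
```

In the tool's units: -0.15 m / 0.5 = -0.3, -0.11 m / 0.5 = -0.22.

{"op": "move_arm", "data": {"motion": [[0,0,0,-0.004,0,0,0.0],[0,0,0,-0.007,0,0,0.0],[0,0,0,-0.007,0,0,0.05],[0,0,0,-0.007,0,0,0.08],[0,0,0,-0.007,0,0,0.085],[0,0,0,-0.007,0,-0.1,0.085],[0,0,0,-0.007,0,-0.22,0.085],[0,0,0,-0.007,0,-0.3,0.085]]}}

```text
clock: 7.28
eef_pos: [569.9, 16.7, 205.9]
tcp_rot: [3.139, 0.001, 1.826]
contact_force: [0.2, 0.6, 0.2]
opening: 0.997
grasp_force: 0.0
```

```bash
python3 - <<'E'
from h import *
st(); grab('wrist','w1')
im,p=cloud('w1'); bx,by,z=bxy(p)
v,u=np.mgrid[:400,:640]
for v0 in range(40,400,3):
    k=(z[v0]>78)&(z[v0]<110)&(abs(bx[v0])<30)
    if k.any(): 
        c=int(np.median(u[v0][k])); print(v0,c,by[v0,c].round(1),z[v0,c].round(1),im[v0,c].tolist(),bx[v0,k].min().round(1),bx[v0,k].max().round(1)) if by[v0,c]>40 else 0
s=row([484.8,-355,230],np.radians(92)); print(s)
E
```

```text
t 7.28 pos [569.88  16.7  205.85] rot [3.1390e+00 5.0000e-04 1.8261e+00] F [0.21 0.58 0.17] M [ 0.034 -0.007  0.011] op 85.2 gf 0.0
40 312 107.9 94.3 [246, 246, 247] -29.8 24.7
43 315 105.8 95.3 [246, 246, 247] -24.6 24.7
46 314 103.5 97.2 [247, 246, 247] -24.6 23.8
49 314 101.7 95.4 [248, 245, 246] -24.8 24.0
52 315 99.7 95.1 [232, 229, 229] -24.1 24.1
55 314 98.0 92.8 [153, 146, 149] -23.8 22.7
58 316 96.0 91.1 [51, 49, 51] -18.4 20.6
61 314 93.8 92.8 [24, 26, 24] -18.4 17.3
64 315 92.0 89.8 [47, 47, 48] -16.1 15.9
67 315 89.8 89.8 [42, 40, 43] -16.0 16.0
70 314 87.6 90.4 [46, 46, 49] -16.2 15.1
73 314 85.5 89.4 [0, 1, 4] -16.3 15.2
76 315 83.4 88.1 [250, 248, 248] -13.0 12.8
79 314 81.3 86.8 [247, 245, 245] -13.9 12.8
82 316 79.2 83.7 [115, 140, 187] -9.0 10.5
85 315 76.9 83.6 [58, 108, 183] -9.1 8.9
88 314 74.7 83.5 [60, 109, 185] -9.9 8.9
91 315 72.4 83.1 [56, 107, 182] -9.1 8.9
94 314 70.1 84.4 [61, 108, 184] -10.0 9.0
97 314 67.8 83.1 [55, 105, 180] -10.0 9.0
100 315 65.4 83.7 [60, 108, 181] -9.2 9.0
103 314 63.1 83.1 [50, 97, 171] -10.1 9.0
106 315 60.8 84.6 [57, 105, 179] -9.3 9.1
109 315 58.4 84.0 [60, 107, 180] -9.2 9.1
112 315 56.0 83.6 [61, 108, 185] -21.0 19.9
115 314 53.6 82.7 [63, 109, 183] -21.8 20.7
118 315 51.2 83.5 [57, 104, 178] -21.9 20.8
121 314 48.8 84.2 [59, 105, 180] -21.9 20.9
124 315 46.3 83.0 [59, 107, 180] -20.4 20.1
127 316 43.9 83.7 [57, 104, 177] -9.5 9.3
130 315 41.6 85.2 [59, 104, 179] -9.5 9.3
{'turn': 0.2204, 'shift': [-337.63, -178.42, -19.41]}
```

View pics/w1.png

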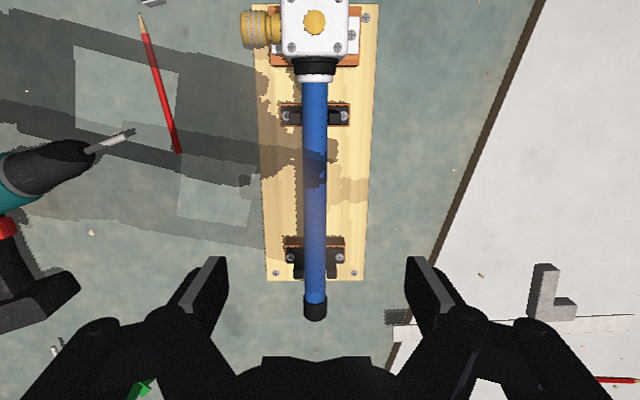

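The wrist view shows the collar (row ~76) flat against the nose, and the gap running from rows 82 to 111. The pipe is home. Next, the clip.

In the tool's units: -0.3376 m / 0.5 = -0.6752, -0.1784 m / 0.5 = -0.3568, 0.22 rad / 3.1416 = 0.07.

{"op": "move_arm", "data": {"motion": [[0,0,0.07,-0.6752,-0.3568,0,0.085],[0,0,0.07,-0.6752,-0.3568,0,0.085],[0,0,0.07,-0.6752,-0.3568,0,0.085],[0,0,0.07,-0.6752,-0.3568,0,0.085],[0,0,0.07,-0.6752,-0.3568,0,0.085],[0,0,0.07,-0.6752,-0.3568,0,0.06],[0,0,0.07,-0.6752,-0.3568,0,0.06],[0,0,0.07,-0.6752,-0.3568,0,0.06]]}}

```text
clock: 8.32
eef_pos: [481.4, -355.2, 202.6]
tcp_rot: [-3.141, -0.001, 1.605]
contact_force: [-0.3, -0.4, -0.2]
opening: 0.701
grasp_force: 0.0
```

```bash
python3 - <<'E'
from h import *
st(); grab('wrist','w2')
im,p=cloud('w2'); z=p[...,2]; hsv=cv2.cvtColor(im,cv2.COLOR_RGB2HSV).astype(int)
dx=np.hypot(p[...,0]-485,p[...,1]+355)<35
for n,lo,hi in (('tab',55,75),('sh',28,75)):
    m=dx&(z>lo)&(z<hi); q=p[m]; r=cv2.minAreaRect(q[:,:2].astype(np.float32)); print(n,m.sum(),r,np.median(q,axis=0))
m=dx&(z>58); print('tabtop',np.percentile(p[m],[1,50,99],axis=0).round(1).tolist())
E
```

```text
t 8.32 pos [ 481.4  -355.16  202.6 ] rot [-3.1413e+00 -8.0000e-04  1.6045e+00] F [-0.34 -0.42 -0.17] M [-0.026  0.003 -0.017] op 59.9 gf 0.0
tab 320 ((484.2769470214844, -353.777099609375), (13.400748252868652, 19.802892684936523), 2.0757479667663574) [ 484.12293377 -352.60494455   65.17580859]
sh 758 ((484.6211853027344, -353.96771240234375), (33.50363540649414, 20.225797653198242), 1.7487471103668213) [ 484.06236643 -351.69251816   35.92646237]
tabtop [[451.5, -363.2, 65.2], [487.6, -341.9, 281.1], [516.6, -334.9, 294.8]]
```

View pics/w2.png

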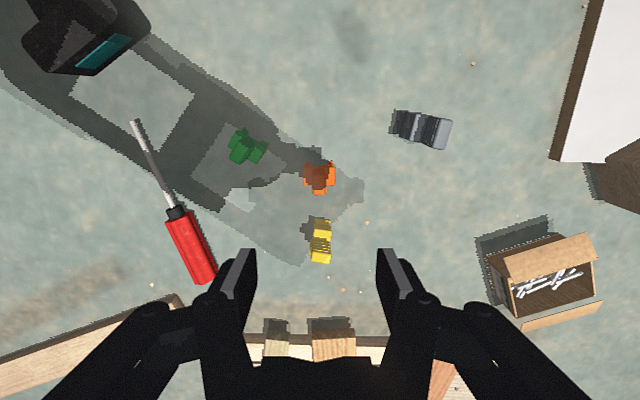

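The orange clip is centred at pixel (318,178), with green to its left, yellow below and grey to the upper right. There is room to descend with the fingers at about 45 mm.

In the tool's units: 0.115 m / 0.5 = 0.23, 0.1 m / 0.5 = 0.2.

{"op": "move_arm", "data": {"motion": [[0,0,0,0.002,0.004,0.1,0.045],[0,0,0,0.002,0.004,0.2,0.045],[0,0,0,0.002,0.004,0.23,0.045],[0,0,0,0.002,0.004,0.23,0.045]]}}

```text
clock: 8.88
eef_pos: [483.9, -353.1, 87.9]
tcp_rot: [-3.141, -0.001, 1.607]
contact_force: [-0.2, 0.4, -0.2]
opening: 0.527
grasp_force: 0.0
```

```bash
python3 - <<'E'
from h import *
st(); print(row([484.3,-354,37],1.602))
E
```

```text
t 8.88 pos [ 483.9  -353.06   87.87] rot [-3.1406e+00 -9.0000e-04  1.6071e+00] F [-0.2   0.4  -0.24] M [0.023 0.027 0.058] op 45.0 gf 0.0
{'turn': 0.0051, 'shift': [-0.95, 0.36, 50.87]}
```

In the tool's units: 0.049 m / 0.5 = 0.098, -0.001 m / 0.5 = -0.002, 0.005 rad / 3.1416 = 0.0016.

{"op": "move_arm", "data": {"motion": [[0,0,0.0016,-0.002,0.0008,0.05,0.045],[0,0,0.0016,-0.002,0.0008,0.09,0.045],[0,0,0.0016,-0.002,0.0008,0.098,0.045],[0,0,0.0016,-0.002,0.0008,0.098,0.02],[0,0,0.0016,-0.002,0.0008,0.098,0.014],[0,0,0.0016,-0.002,0.0008,0.098,0.0],[0,0,0.0016,-0.002,0.0008,0.098,0.0],[0,0,0.0016,-0.002,0.0008,0.098,0.0]], "grip_force": 40}}

```text
clock: 9.88
eef_pos: [484.5, -355.5, 39.7]
tcp_rot: [3.141, 0.001, 1.601]
contact_force: [-0.8, 1.0, 6.0]
opening: 0.134
grasp_force: 43.3
```

```bash
python3 - <<'E'
from h import *
st()
E
```

```text
t 9.88 pos [ 484.46 -355.49   39.7 ] rot [3.1407e+00 7.0000e-04 1.6008e+00] F [-0.76  0.98  5.95] M [0.094 0.123 0.081] op 11.5 gf 43.3
```

```bash
python3 - <<'E'
from h import *
print(bpt(-0.9,67.7,170), row(bpt(-0.9,67.7,170),BY))
E
```

```text
[548.91839161  92.9745108  170.        ] {'turn': -0.2255, 'shift': [446.33, 77.87, -130.3]}
```

In the tool's units: -0.13 m / 0.5 = -0.26, -0.12 m / 0.5 = -0.24.

{"op": "move_arm", "data": {"motion": [[0,0,0,0,0,0,0.0],[0,0,0,0,0,-0.02,0.0],[0,0,0,0,0,-0.08,0.0],[0,0,0,0,0,-0.16,0.0],[0,0,0,0,0,-0.24,0.0],[0,0,0,0,0,-0.26,0.0],[0,0,0,0,0,-0.26,0.0]], "grip_force": 70}}

```text
clock: 10.75
eef_pos: [484.1, -355.2, 169.4]
tcp_rot: [3.141, 0.001, 1.601]
contact_force: [0.5, 0.5, -0.5]
opening: 0.124
grasp_force: 70.3
```

In the tool's units: 0.446 m / 0.5 = 0.892, 0.078 m / 0.5 = 0.156, -0.225 rad / 3.1416 = -0.0716.

{"op": "move_arm", "data": {"motion": [[0,0,-0.0716,0.892,0.156,0,0.0],[0,0,-0.0716,0.892,0.156,0,0.0],[0,0,-0.0716,0.892,0.156,0,0.0],[0,0,-0.0716,0.892,0.156,0,0.0],[0,0,-0.0716,0.892,0.156,0,0.0],[0,0,-0.0716,0.892,0.156,0,0.0],[0,0,-0.0716,0.892,0.156,0,0.0],[0,0,-0.0716,0.892,0.156,0,0.0]]}}

```text
clock: 11.75
eef_pos: [547.8, 96.1, 167.2]
tcp_rot: [-3.139, -0.001, 1.829]
contact_force: [-0.2, -1.2, -1.0]
opening: 0.12
grasp_force: 70.2
```

{"op": "move_arm", "data": {"motion": [[0,0,0,0,0,0,0.0],[0,0,0,0,0,0,0.0]]}}

```text
clock: 12.0
eef_pos: [548.0, 91.6, 168.2]
tcp_rot: [-3.14, 0.0, 1.825]
contact_force: [-0.2, -0.2, -0.7]
opening: 0.123
grasp_force: 70.2
```

```bash
python3 - <<'E'
from h import *
st(); print(row(bpt(-0.9,67.7,170),BY)); grab('wrist','w3')
E
```

```text
t 12.0 pos [548.02  91.59 168.22] rot [-3.1399e+00  3.0000e-04  1.8250e+00] F [-0.18 -0.15 -0.73] M [0.005 0.016 0.005] op 10.5 gf 70.2
{'turn': -0.0013, 'shift': [1.11, 1.22, -1.78]}
```

View pics/w3.png

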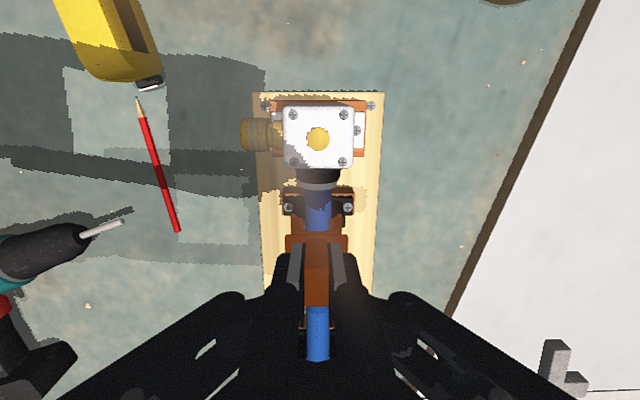

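The clip is held square over the pipe: shoulders at pixels (287-348, 235-255), tab going up at column ~317, pipe, collar (row ~186) and saddle (row ~207) beyond. I'll measure both from this same image.

```bash
python3 - <<'E'
from h import *
im,p=cloud('w3'); bx,by,z=bxy(p); hsv=cv2.cvtColor(im,cv2.COLOR_RGB2HSV).astype(int);H,S,V=hsv[...,0],hsv[...,1],hsv[...,2]
v,u=np.mgrid[:400,:640]
o=((H<16)|(H>174))&(S>150)&(u>280)&(u<355)&(v>228)&(v<310)&(z>100)&(z<200)
print('clip',o.sum(),[np.percentile(a[o],[1,5,50,95,99]).round(1).tolist() for a in (bx,by,z)])
for lo,hi in ((125,145),(145,160),(160,172),(172,195)):
    k=o&(z>lo)&(z<hi)
    if k.sum()>10: print(lo,k.sum(),[np.percentile(a[k],[1,5,50,95,99]).round(1).tolist() for a in (bx,by,z)])
for v0 in range(229,312,4):
    k=o[v0]; 
    if k.any(): print(v0,u[v0][k].min(),u[v0][k].max(),'bx',bx[v0,k].min().round(1),bx[v0,k].max().round(1),'by',np.median(by[v0,k]).round(1),'z',np.median(z[v0,k]).round(1))
c=317
for v0 in range(176,236,3): print(v0,by[v0,c].round(1),z[v0,c].round(1),im[v0,c].tolist())
for v0 in (200,204,208,212):
    k=(z[v0]>75)&(u[v0]>275)&(u[v0]<360); print(v0,bx[v0,k].min().round(1),bx[v0,k].max().round(1),by[v0,k].min().round(1),by[v0,k].max().round(1))
k=(u>303)&(u<332)&(v>190)&(v<230)&(H>98)&(H<125)&(S>110)&(z<100); print('pipe bx',np.percentile(bx[k],[1,50,99]),k.sum())
E
```

```text
clip 2061 [[-17.7, -15.5, -2.1, 11.5, 14.1], [59.0, 60.8, 75.2, 77.8, 78.1], [151.3, 156.6, 189.7, 194.7, 195.9]]
145 146 [[-15.4, -14.7, -7.1, 11.1, 11.9], [73.7, 74.3, 77.2, 77.9, 78.1], [148.9, 150.2, 155.0, 159.6, 159.9]]
160 516 [[-18.3, -17.6, -5.7, 13.8, 14.6], [68.2, 69.4, 75.9, 77.7, 78.0], [160.3, 160.7, 162.0, 169.0, 171.7]]
172 1340 [[-6.7, -6.4, -1.6, 3.2, 3.7], [58.7, 60.1, 73.6, 77.7, 78.1], [173.1, 177.0, 193.5, 194.6, 194.9]]
229 291 340 bx -17.6 11.8 by 77.5 z 153.1
233 291 340 bx -17.8 11.9 by 76.0 z 155.2
237 285 347 bx -18.0 14.7 by 76.8 z 161.8
241 285 347 bx -18.1 14.8 by 74.7 z 162.3
245 285 346 bx -18.2 14.3 by 76.5 z 170.4
249 285 346 bx -18.3 14.3 by 77.2 z 175.8
253 305 325 bx -6.7 2.6 by 77.4 z 180.2
257 305 326 bx -6.7 3.0 by 77.3 z 183.7
261 305 327 bx -6.6 3.3 by 77.4 z 187.4
265 304 327 bx -6.8 3.3 by 77.4 z 190.8
269 304 328 bx -6.7 3.6 by 76.9 z 193.3
273 303 328 bx -6.9 3.6 by 75.3 z 194.0
277 304 328 bx -6.7 3.6 by 73.5 z 194.3
281 304 328 bx -6.7 3.6 by 71.4 z 194.1
285 304 328 bx -6.8 3.7 by 69.4 z 194.1
289 304 328 bx -6.7 3.7 by 67.2 z 193.9
2
[... 164 characters left out ...]
1.2 89.8 [71, 63, 59]
179 88.9 90.0 [69, 60, 56]
182 86.5 89.3 [70, 63, 60]
185 83.6 87.6 [133, 126, 124]
188 81.2 87.3 [134, 124, 122]
191 77.8 83.9 [80, 79, 94]
194 75.5 84.4 [81, 81, 96]
197 72.8 83.4 [82, 77, 93]
200 70.2 83.1 [88, 85, 99]
203 67.6 82.8 [84, 78, 94]
206 65.3 83.1 [85, 80, 91]
209 62.9 83.6 [87, 77, 84]
212 60.7 84.3 [96, 111, 161]
215 58.0 83.9 [96, 112, 161]
218 55.3 83.5 [96, 110, 163]
221 52.7 83.4 [94, 108, 159]
224 50.0 83.0 [95, 110, 161]
227 47.4 83.1 [92, 111, 159]
230 45.0 83.4 [91, 114, 172]
233 78.1 159.6 [119, 75, 51]
200 -9.8 10.1 67.5 70.6
204 -9.9 10.1 64.1 67.2
208 -9.9 9.3 61.3 64.2
212 -9.9 9.3 58.2 60.7
pipe bx [-1.67252667  6.07837629  9.30564436] 133
```

In the tool's units: 0.048 m / 0.5 = 0.096, 0.045 m / 0.5 = 0.09.

{"op": "move_arm", "data": {"motion": [[0,0,0,0,0.0026,0,0.0],[0,0,0,0,0.0026,0.04,0.0],[0,0,0,0,0.0026,0.07,0.0],[0,0,0,0,0.0026,0.09,0.0],[0,0,0,0,0.0026,0.096,0.0],[0,0,0,0,0.0026,0.096,0.0]]}}

```text
clock: 12.8
eef_pos: [550.0, 93.3, 121.0]
tcp_rot: [-3.141, 0.0, 1.826]
contact_force: [-0.1, 0.2, -1.3]
opening: 0.128
grasp_force: 70.2
```

```bash
python3 - <<'E'
from h import *
st(); print(bxy(sensors.sense()['eef_pos'])); grab('wrist','w4'); st()
im,p=cloud('w4'); bx,by,z=bxy(p); hsv=cv2.cvtColor(im,cv2.COLOR_RGB2HSV).astype(int);H,S=hsv[...,0],hsv[...,1]
v,u=np.mgrid[:400,:640]
o=((H<16)|(H>174))&(S>150)&(u>280)&(u<355)&(v>228)&(v<310)&(z>95)&(z<160)
for v0 in range(229,312,8):
    k=o[v0]; 
    if k.any(): print(v0,'bx',bx[v0,k].min().round(1),bx[v0,k].max().round(1),'by',np.median(by[v0,k]).round(1),'z',np.median(z[v0,k]).round(1))
c=317
for v0 in range(130,236,4): print(v0,by[v0,c].round(1),z[v0,c].round(1),im[v0,c].tolist())
E
```

```text
t 12.8 pos [549.98  93.28 120.99] rot [-3.1415  0.      1.8258] F [-0.12  0.2  -1.27] M [-0.005 -0.091  0.028] op 10.9 gf 70.2
(np.float64(0.20675176262433226), np.float64(67.72667026084936), array(120.99029792))
t 12.85 pos [550.18  93.38 121.27] rot [3.1411 0.     1.8258] F [ 0.05  0.27 -0.45] M [ 0.002  0.04  -0.014] op 10.4 gf 70.2
229 bx -13.0 14.2 by 78.6 z 105.9
237 bx -15.7 16.9 by 78.0 z 114.6
245 bx -15.8 16.7 by 77.9 z 123.6
253 bx -4.4 5.4 by 78.4 z 132.7
261 bx -4.2 5.7 by 78.5 z 140.1
269 bx -4.4 5.9 by 78.0 z 146.0
277 bx -4.5 5.9 by 74.6 z 146.9
285 bx -4.4 6.0 by 70.5 z 146.7
293 bx -4.4 6.0 by 66.5 z 146.9
301 bx -4.4 6.1 by 62.2 z 146.8
130 131.3 94.9 [252, 251, 251]
134 129.2 95.0 [252, 251, 251]
138 127.0 94.0 [255, 255, 255]
142 125.5 98.5 [248, 221, 115]
146 123.4 98.6 [250, 225, 120]
150 121.3 98.7 [247, 220, 116]
154 119.0 98.2 [246, 219, 115]
158 116.8 97.7 [244, 213, 113]
162 114.4 97.0 [239, 206, 111]
166 112.6 98.7 [237, 201, 104]
170 109.2 93.8 [252, 251, 251]
174 107.1 94.5 [252, 250, 251]
178 104.6 93.8 [255, 254, 254]
182 102.6 95.1 [254, 251, 250]
186 100.0 94.2 [130, 123, 121]
190 97.2 93.0 [86, 75, 72]
194 94.5 92.0 [92, 82, 77]
198 91.4 90.0 [93, 84, 78]
202 89.1 90.7 [91, 81, 76]
206 86.0 89.0 [88, 78, 68]
210 83.4 89.0 [137, 128, 124]
214 80.2 87.5 [139, 128, 122]
218 76.0 83.5 [90, 86, 98]
222 73.3 83.6 [88, 86, 97]
226 70.4 83.1 [88, 83, 95]
230 67.6 83.2 [81, 77, 96]
234 78.8 112.6 [123, 79, 59]
```

View pics/w4.png

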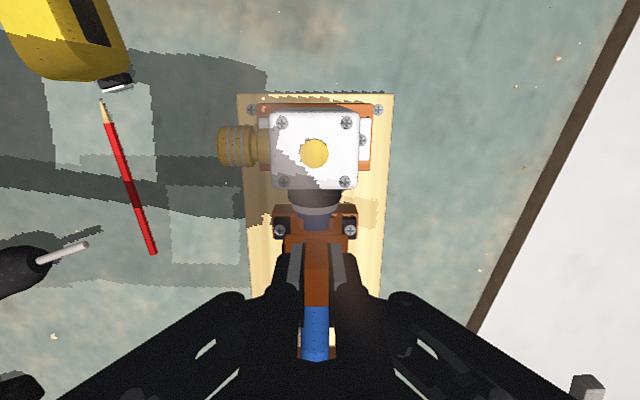

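The clip is held just over the gap behind the collar (row ~212). It sits about 1 mm to +x and 0.5 mm to +y, so I'll correct that as I approach.

In the tool's units: 0.004 m / 0.5 = 0.008, -0.001 m / 0.5 = -0.002.

{"op": "move_arm", "data": {"motion": [[0,0,0,-0.001,-0.002,0.002,0.0],[0,0,0,-0.001,-0.002,0.004,0.0],[0,0,0,-0.001,-0.002,0.006,0.0],[0,0,0,-0.001,-0.002,0.008,0.0],[0,0,0,-0.001,-0.002,0.008,0.0]]}}

```text
clock: 13.48
eef_pos: [549.0, 92.6, 116.9]
tcp_rot: [-3.141, -0.0, 1.826]
contact_force: [-0.9, -0.6, -0.9]
opening: 0.125
grasp_force: 70.2
```

```bash
python3 - <<'E'
from h import *
st(); print(bxy(sensors.sense()['eef_pos'])); grab('wrist','w5'); st()
im,p=cloud('w5'); bx,by,z=bxy(p); hsv=cv2.cvtColor(im,cv2.COLOR_RGB2HSV).astype(int);H,S=hsv[...,0],hsv[...,1]
v,u=np.mgrid[:400,:640]
o=((H<16)|(H>174))&(S>150)&(u>280)&(u<355)&(v>228)&(v<310)&(z>90)&(z<160)
for v0 in range(229,312,8):
    k=o[v0]; 
    if k.any(): print(v0,'bx',bx[v0,k].min().round(1),bx[v0,k].max().round(1),'by',np.median(by[v0,k]).round(1),'z',np.median(z[v0,k]).round(1))
for v0 in range(216,234,2):
    k=(z[v0]>76)&(z[v0]<95)&(u[v0]>290)&(u[v0]<345)
    if k.any(): print(v0,'pipe',bx[v0,k].min().round(1),bx[v0,k].max().round(1),np.median(by[v0,k]).round(1),np.median(z[v0,k]).round(1))
E
```

```text
t 13.47 pos [549.02  92.57 116.89] rot [-3.1414 -0.      1.8258] F [-0.93 -0.63 -0.94] M [-0.017 -0.029  0.007] op 10.7 gf 70.2
(np.float64(-0.9038613844600185), np.float64(67.28779508984388), array(116.89261729))
t 13.53 pos [549.06  92.57 116.94] rot [-3.1415 -0.      1.8258] F [-0.17  0.68 -0.64] M [ 0.    -0.008  0.007] op 10.6 gf 70.2
229 bx -14.1 13.1 by 78.1 z 101.5
237 bx -16.9 15.9 by 77.5 z 110.5
245 bx -17.0 16.1 by 77.8 z 120.2
253 bx -5.6 4.3 by 78.0 z 128.6
261 bx -5.4 4.5 by 78.0 z 135.9
269 bx -5.6 4.8 by 77.5 z 141.9
277 bx -5.6 4.8 by 74.0 z 142.6
285 bx -5.5 4.8 by 70.2 z 142.9
293 bx -5.6 4.9 by 65.9 z 142.6
301 bx -5.5 4.9 by 61.8 z 142.8
309 bx 5.2 5.2 by 61.6 z 147.9
216 pipe -16.2 15.8 77.4 80.7
218 pipe -16.2 15.9 77.1 83.2
220 pipe -16.2 15.9 76.0 83.8
222 pipe -16.2 15.9 74.8 84.0
224 pipe -16.2 15.9 73.5 84.0
226 pipe -16.2 10.3 71.9 83.4
228 pipe -16.3 8.0 70.2 82.8
230 pipe -16.3 4.5 69.0 83.0
232 pipe -16.4 -16.4 66.0 79.5
```

In the tool's units: 0.0045 m / 0.5 = 0.009, 0.004 m / 0.5 = 0.008.

{"op": "move_arm", "data": {"motion": [[0,0,0,0,0,0.002,0.0],[0,0,0,0,0,0.004,0.0],[0,0,0,0,0,0.006,0.0],[0,0,0,0,0,0.008,0.0],[0,0,0,0,0,0.009,0.0]]}}

```text
clock: 14.15
eef_pos: [549.2, 92.6, 112.7]
tcp_rot: [3.141, 0.0, 1.826]
contact_force: [-1.3, -0.1, 5.4]
opening: 0.124
grasp_force: 71.2
```

In the tool's units: 0.001 m / 0.5 = 0.002, 0.0005 m / 0.5 = 0.001.

{"op": "move_arm", "data": {"motion": [[0,0,0,0,0,0.001,0.0],[0,0,0,0,0,0.002,0.0],[0,0,0,0,0,0.002,0.0]]}}

```text
clock: 14.52
eef_pos: [549.5, 92.7, 112.3]
tcp_rot: [3.141, 0.0, 1.826]
contact_force: [-1.5, 0.6, 6.9]
opening: 0.128
grasp_force: 71.7
```

In the tool's units: 0.0015 m / 0.5 = 0.003, 0.001 m / 0.5 = 0.002.

{"op": "move_arm", "data": {"motion": [[0,0,0,0,0,0.001,0.0],[0,0,0,0,0,0.002,0.0],[0,0,0,0,0,0.003,0.0]]}}

```text
clock: 14.9
eef_pos: [549.9, 92.8, 111.3]
tcp_rot: [3.14, 0.0, 1.826]
contact_force: [-3.2, 0.1, 15.6]
opening: 0.125
grasp_force: 72.5
```

In the tool's units: 0.001 m / 0.5 = 0.002, 0.0005 m / 0.5 = 0.001.

{"op": "move_arm", "data": {"motion": [[0,0,0,0,0,0.001,0.0],[0,0,0,0,0,0.002,0.0]]}}

```text
clock: 15.15
eef_pos: [550.1, 92.7, 110.5]
tcp_rot: [3.139, 0.0, 1.826]
contact_force: [-1.2, -0.1, 15.6]
opening: 0.125
grasp_force: 72.5
```

```bash
python3 -c "
from h import *
st()"
```

```text
t 15.15 pos [550.09  92.72 110.5 ] rot [3.1394e+00 3.0000e-04 1.8258e+00] F [-1.17 -0.06 15.63] M [-0.095  0.477 -0.039] op 10.6 gf 72.5
```

In the tool's units: 0.0015 m / 0.5 = 0.003, 0.001 m / 0.5 = 0.002.

{"op": "move_arm", "data": {"motion": [[0,0,0,0,-0.0006,0.001,0.0],[0,0,0,0,-0.001,0.002,0.0],[0,0,0,0,-0.001,0.003,0.0]]}}

```text
clock: 15.52
eef_pos: [549.9, 92.7, 109.1]
tcp_rot: [3.139, 0.0, 1.826]
contact_force: [-1.8, -0.4, 12.0]
opening: 0.128
grasp_force: 72.2
```

In the tool's units: 0.0015 m / 0.5 = 0.003, 0.001 m / 0.5 = 0.002.

{"op": "move_arm", "data": {"motion": [[0,0,0,0,0,0.001,0.0],[0,0,0,0,0,0.002,0.0],[0,0,0,0,0,0.003,0.0]]}}

```text
clock: 15.9
eef_pos: [549.7, 92.6, 107.3]
tcp_rot: [3.139, 0.0, 1.826]
contact_force: [-1.2, -0.7, 10.8]
opening: 0.127
grasp_force: 71.9
```

```bash
python3 -c "
from h import *
st()"
```

```text
t 15.9 pos [549.66  92.6  107.27] rot [3.1393e+00 3.0000e-04 1.8258e+00] F [-1.21 -0.72 10.83] M [-0.163  0.255 -0.04 ] op 10.8 gf 71.9
```

In the tool's units: 0.003 m / 0.5 = 0.006, 0.002 m / 0.5 = 0.004.

{"op": "move_arm", "data": {"motion": [[0,0,0,0,0,0.002,0.0],[0,0,0,0,0,0.004,0.0],[0,0,0,0,0,0.006,0.0]]}}

```text
clock: 16.27
eef_pos: [549.4, 92.6, 103.9]
tcp_rot: [3.14, 0.0, 1.826]
contact_force: [-0.5, -0.7, 7.2]
opening: 0.125
grasp_force: 71.4
```

In the tool's units: 0.003 m / 0.5 = 0.006, 0.002 m / 0.5 = 0.004.

{"op": "move_arm", "data": {"motion": [[0,0,0,0,0,0.002,0.0],[0,0,0,0,0,0.004,0.0],[0,0,0,0,0,0.006,0.0]]}}

```text
clock: 16.65
eef_pos: [548.9, 92.5, 100.1]
tcp_rot: [3.141, 0.0, 1.826]
contact_force: [0.8, 1.2, 1.5]
opening: 0.127
grasp_force: 70.6
```

```bash
python3 -c "
from h import *
st()"
```

```text
t 16.65 pos [548.91  92.51 100.15] rot [3.1408e+00 1.0000e-04 1.8259e+00] F [0.83 1.17 1.52] M [-0.033 -0.166 -0.03 ] op 10.9 gf 70.6
```

Nearly down (about 3 mm to go). I'll continue gently until the crown bears.

In the tool's units: 0.0015 m / 0.5 = 0.003, 0.001 m / 0.5 = 0.002.

{"op": "move_arm", "data": {"motion": [[0,0,0,0,0,0.001,0.0],[0,0,0,0,0,0.002,0.0],[0,0,0,0,0,0.003,0.0]]}}

```text
clock: 17.02
eef_pos: [548.6, 92.5, 98.3]
tcp_rot: [-3.142, -0.0, 1.826]
contact_force: [1.4, 0.0, 0.6]
opening: 0.126
grasp_force: 70.3
```

{"op": "move_arm", "data": {"motion": [[0,0,0,0,0,0.001,0.0],[0,0,0,0,0,0.002,0.0]]}}

```text
clock: 17.27
eef_pos: [548.6, 92.5, 97.4]
tcp_rot: [-3.142, -0.0, 1.826]
contact_force: [1.2, -0.2, -0.3]
opening: 0.127
grasp_force: 70.2
```

In the tool's units: 0.0005 m / 0.5 = 0.001.

{"op": "move_arm", "data": {"motion": [[0,0,0,0,0,0.001,0.0],[0,0,0,0,0,0.001,0.0]]}}

```text
clock: 17.52
eef_pos: [548.5, 92.5, 96.9]
tcp_rot: [-3.141, -0.0, 1.826]
contact_force: [1.5, 1.1, -2.5]
opening: 0.126
grasp_force: 69.9
```

In the tool's units: 0.0005 m / 0.5 = 0.001.

{"op": "move_arm", "data": {"motion": [[0,0,0,0,0,0.001,0.0],[0,0,0,0,0,0.001,0.0]]}}

```text
clock: 17.77
eef_pos: [548.7, 92.5, 96.6]
tcp_rot: [3.141, 0.0, 1.826]
contact_force: [1.1, 0.1, -1.8]
opening: 0.123
grasp_force: 70.2
```

In the tool's units: 0.0005 m / 0.5 = 0.001.

{"op": "move_arm", "data": {"motion": [[0,0,0,0,0,0.001,0.0],[0,0,0,0,0,0.001,0.0]]}}

```text
clock: 18.02
eef_pos: [548.7, 92.5, 96.4]
tcp_rot: [3.141, 0.0, 1.826]
contact_force: [0.2, -0.4, 5.1]
opening: 0.127
grasp_force: 71.0
```

In the tool's units: 0.0005 m / 0.5 = 0.001.

{"op": "move_arm", "data": {"motion": [[0,0,0,0,0,0.001,0.0],[0,0,0,0,0,0.001,0.0]]}}

```text
clock: 18.27
eef_pos: [548.7, 92.5, 96.3]
tcp_rot: [3.141, 0.0, 1.826]
contact_force: [-1.6, 0.6, 9.5]
opening: 0.12
grasp_force: 71.9
```

In the tool's units: -0.14 m / 0.5 = -0.28, -0.09 m / 0.5 = -0.18.

{"op": "move_arm", "data": {"motion": [[0,0,0,0,0,-0.001,0.0],[0,0,0,0,0,-0.001,0.02],[0,0,0,0,0,-0.001,0.04],[0,0,0,0,0,-0.001,0.045],[0,0,0,0,0,-0.02,0.045],[0,0,0,0,0,-0.08,0.045],[0,0,0,-0.06,0,-0.18,0.045],[0,0,0,-0.16,0,-0.28,0.06]], "grip_force": 40}}

```text
clock: 19.27
eef_pos: [567.4, 20.6, 232.0]
tcp_rot: [3.141, -0.0, 1.828]
contact_force: [1.5, 0.6, 1.1]
opening: 0.698
grasp_force: 0.0
```

{"op": "move_arm", "data": {"motion": [[0,0,0,0,0,0,0.06],[0,0,0,0,0,0,0.06]]}}

```text
clock: 19.52
eef_pos: [566.8, 20.7, 229.5]
tcp_rot: [-3.141, -0.0, 1.825]
contact_force: [-0.1, 0.9, -1.1]
opening: 0.703
grasp_force: 0.0
```

```bash
python3 - <<'E'
from h import *
st(); grab('wrist','w6')
im,p=cloud('w6'); bx,by,z=bxy(p); hsv=cv2.cvtColor(im,cv2.COLOR_RGB2HSV).astype(int);H,S=hsv[...,0],hsv[...,1]
o=((H<16)|(H>174))&(S>150)&(z>85)&(z<135)&(abs(bx)<25)&(by>50)&(by<90)
for lo,hi in ((88,94),(115,130)):
    k=o&(z>lo)&(z<hi); print(k.sum(),[np.percentile(a[k],[2,50,98]).round(1).tolist() for a in (bx,by,z)])
g=np.hypot(p[...,0]-584,p[...,1]+302)<30
v,u=np.where(o); a,b=max(0,v.min()-90),u.min()-130
cv2.imwrite('pics/w6c.png',cv2.resize(im[a:a+200,b:b+300,::-1],None,fx=2.5,fy=2.5))
E
```

```text
t 19.52 pos [566.78  20.74 229.51] rot [-3.1413e+00 -4.0000e-04  1.8250e+00] F [-0.11  0.87 -1.12] M [-0.025  0.008 -0.028] op 60.1 gf 0.0
504 [[-17.2, -8.5, 15.8], [59.0, 68.3, 78.1], [88.7, 90.2, 91.6]]
454 [[-7.0, -0.7, 6.3], [58.6, 68.3, 77.8], [117.7, 122.0, 123.6]]
```

View pics/w6c.png

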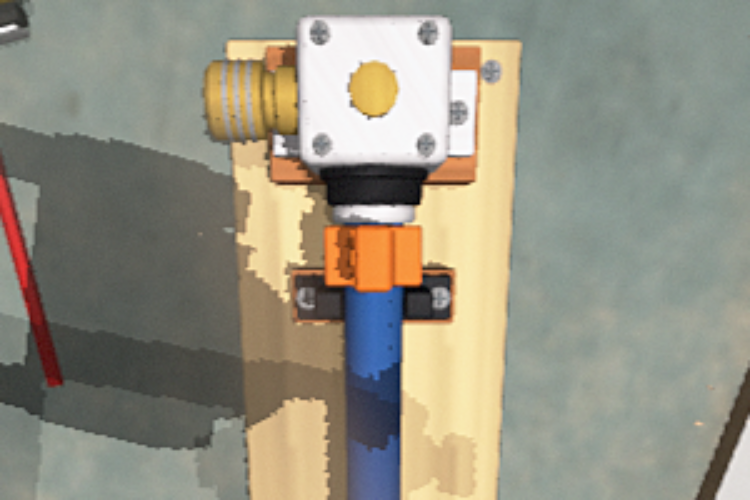

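The clip sits level on the pipe at crop pixel (373,257), between collar and saddle. Its origin is at z ≈ 72 mm, level with the pipe axis. The collar is against the nose (row ~205) and the gripper is clear, so I'm handing in.

```bash
python3 -c "
from h import *
print(order.sign_off())"
```

```text
the job is handed in; nothing more can be done
None
```

The pipe is fully home with its collar against the nose, the orange clip is seated on it in the gap, and the gripper is clear with the grey clip untouched. The job is handed in at about 20 s on the clock; the sign-off gave no verdict.

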